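# Hang the tweezer case on the key carousel

## Robot

A 6-joint arm with a two-finger parallel gripper is mounted at the origin on the work surface. World frame = base frame: x ahead of the robot, y to its left, z up, the work surface at z = 0. Lengths are in m, angles in degrees, forces in N, time in s.
With the tool pointing down it reaches from about 0.4 to 0.825 m from the base axis. Payload 7 kg.
Tool frame: the origin (TCP) lies between the finger pads; the fingertips stand 22 mm ahead of it and the grasp point (between the pads) lies 3 mm ahead of it; z points along the fingers, y is the line along which they close (so a half turn about z gives the same grasp; the last joint's range is limited). The gripper opens to 88 mm and grips with 3 to 60 N. Pads are 19 mm wide; open, the fingers measure 130 mm over their backs; the gripper's body (78 mm by 193 mm) begins 47 mm behind the grasp point.
Start: joints at [-52.42, 20.546, 0.682, 0, -70.136, -16.507], TCP at [0.243, -0.63, 0.249] pointing down, gripper open.
Joint ranges: [-176.03, 176.03], [-82.01, 121.73], [-58.28, 71.71], [-173.87, 95.51], [-174.79, -0.11], [-173.66, 173.66]. Speed limits (degrees/s): [136.94, 136.94, 172.46, 180, 180, 180].

## Interface

Orientations are given as [roll, pitch, yaw] about the fixed x, y, z axes, in that order (R = Rz(yaw) Ry(pitch) Rx(roll)).
In Python, from plant import ctrl gives the robot as it stands.
- The arm moves only by the tool apply_moves, never from a script. Its argument "targets" is a list of rows, each an object with "travel": the shift along the tool's x, y, z in mm, a list of three; "roll": the turn about the tool's z in degrees; "jaw": the finger opening in mm, from 0 to 87.6. In form: [{"travel": [tx, ty, tz], "roll": roll, "jaw": jaw}, ...]. A call has 1 to 10 rows; each row shifts and turns the commanded pose from where the row before left it, along the tool's axes as they then stand; what a row does not reach is not made up. A row lasts 1/10 s, in which the tool goes at most 50 mm and 8.59 degrees, less where a joint would pass 70% of its speed; a pose out of reach is approached as far as the arm can. A call with a gripper value outside its range is refused whole. The fingers move at their own pace and stop on an object; the grip force is fixed at half the most. Time passes only in rows, so rows that do not move let the fingers close. It gives the time, the measured TCP pose, the force, the opening and the grip force at its end, in the units of the state.
- ctrl.get_obs(): the state, without advancing time (a new reading comes with each control period).
- ctrl.snapshot(name): name is "side" or "top"; returns the picture (480x640x3 uint8, red, green, blue); there is no depth.
- ctrl.calibration(name): a dict with "K" (3x3 intrinsics, pixels), "dist_coeffs" ([k1, k2, p1, p2, k3] as OpenCV has them; the pictures are not rectified), "extrinsics" (4x4, takes a point from camera to world coordinates). Camera axes: x right, y down, z forward; pixel columns grow to the right and rows downward; lengths in m; the calibration is good to about 2 mm. A picture is of the moment at which its call begins. calibration takes no time and is no camera call.
- ctrl.close_job(): hands the job in; it is judged then, once.
The state is a dict: "clock": time; "joint_pos": joint angles; "qvel": joint speeds; "tau": joint torques, N m; "tool_pos": TCP position; "orientation": TCP orientation; "force": force on the tool from outside, world axes, zero at the start; "moment": the same for the moment, N m; "opening": finger opening in m; "gripper_force": force on a finger pad.
Only numpy, scipy, OpenCV 4.12 (cv2) and the standard library are available. Lean on these libraries where they do the work, as an engineer would, in place of code of your own. Each camera call takes 0.05 s, during which the arm holds its last target. There are 200 camera calls.

## Task

Gently turn the carousel rack by its black top knob until its free orange hook points the same way as the yellow front mark on the base. Then hang the green tweezer case by its loop on that hook and press it gently down past the sprung catches until it is fully home on the seat, let go, and leave it hanging there with the hook still at the front and the other things left alone.

Things in the scene. Friction and masses are not known exactly. Their poses are not given: they have to be found in the camera images.
- rack: The carousel's fixed base: dark wooden disc 156 mm across on the table with an upright column. Origin: on the column's axis at table height. A yellow bar on the disc's rim, 55 to 105 mm from the axis, is the front mark; it lies on the base's own -x axis.
- rotor (a joint): Turn of the carousel's upper part about the column, rad, counter-clockwise from above. 0 or 2 pi: the free orange hook is over the yellow front mark. Turns either way, stiffly (about 0.12 N m), and stays where left. Four arms at right angles; keys, a red shoehorn and a roll of plaster hang on the three steel ones, out to 130 mm from the axis; except for the knob all is below 197 mm.
- knob (a point): Middle of the black knob on top of the carousel, on the axis, 241 mm above the table. Round, ribbed, 40 to 43 mm across, from 220 to 262 mm above the table; turns with the hooks. An orange stripe on its top.
- hook (a point): On the axis of the free orange hook's upright pin, 100 mm from the column; own -x points away from the column. Only its place seen from above is true: the hooks sit on a collar clamped at an unknown height, so the pin's firm seat (18 mm across) is anywhere from 122 to 162 mm above the table, while this point stays at 145 mm. The pin is 8 mm thick and 30 mm tall, its top 9 mm tapering to 3 mm.
- sprung_arm (a joint): How far the orange hook's arm has sunk, m, 0 to 0.004. The arm is sprung: it gives from about 2 N on, about 1 mm for each further 7 N. More than 20 N may snap it. Two slick sprung catches, on the pin's column side and outer side, slope out from 19 to 7 mm above the firm seat, where they reach 7.5 mm from the pin's axis; a loop has to be pressed down past them with roughly 5 to 11 N.
- seat_pad (a joint): How far the soft black pad (16 mm across) round the foot of the pin is pushed in, m. 0: it stands 3 mm above the firm seat; 0.003: flush with it. It takes under 1 N. A loop that is home, held under the catches, keeps it 2 to 3 mm in; a loop still above the catches does not reach it.
- case: Green plastic tweezer case, 60 g or so, standing on the table on its foot. Origin: under the middle of its body; z up. Foot 8 mm thick, 34 mm wide (y), from x = -19 to +12 mm; above it a body 18 mm (x) by 24 mm (y) up to 95 mm height. The loop sticks out to its own +x. It can be gripped by its 24 mm width above the white band, near loop height.
- loop (a point): Centre of the square hanging loop's hole on the underside of the loop: 31 mm to +x of the case's axis and 70 mm above its foot. Hole 11 x 11 mm straight through upwards, loop 20 x 20 mm outside and 6 mm thick. Home on the hook this point is on the pin's axis at the seat; the case then hangs on the outer side of the hook, its loop towards the column.
- first_aid_box: Bystander: white box, 110 x 170 x 60 mm, origin under its centre.
- plate: Bystander: white enamel plate, 170 mm across, 22 mm high, origin under its centre.
- ornament: Bystander: wooden candlestick-shaped ornament, 56 mm across, 95 mm tall, origin under its centre.
- polish_tin: Bystander: red tin 84 mm across, 28 mm high, origin under its centre.
- shoe_brush: Bystander: shoe brush 150 (x) by 50 by 42 mm, origin under its centre.
- mug: Bystander: blue mug 80 mm across, 85 mm high, handle to its +y, origin under its centre.
Things that resemble listed ones, but are neither listed nor needed, are in the scene too. There is more than one size of the case; the one meant has the size given above.

How it is judged:
By the outcome, as a careful person would: the job done as asked, in the order asked, and still so for the second after the job is handed in, with the robot touching nothing.
It also fails if it takes over 72 s, if anything falls off the work surface, if the arm or the gripper's body presses on something with over 40 N, if the wrist force passes 120 N, or if a joint passes its speed limit or range.

## Working session

There is one attempt and no reset: what is moved stays moved. The work goes in short steps, Python scripts to look and compute and a tool call to move; the robot and the scene stay as the last step left them, time stands still between calls to the robot, and variables do not carry over. Pictures are saved under pics/ and viewed, at most 10 in all, crops included, and the job is handed in when it is done.

Besides the shell and the picture viewer there is one more tool, called by a JSON object that holds its "name" and its "arguments", one argument or row to a line. apply_moves: Moves the arm, as the interface text tells. Its arguments: {"type":"object","properties":{"targets":{"type":"array","items":{"type":"object","properties":{"travel":{"type":"array","items":{"type":"number"}},"roll":{"type":"number"},"jaw":{"type":"number"}}}}},"required":["targets"]}

```bash
ls; mkdir -p pics; python3 - <<'E'
from plant import ctrl
import cv2
for n in("side","top"):
    im=ctrl.snapshot(n);cv2.imwrite(f"pics/{n}0.png",im[:,:,::-1])
    c=ctrl.calibration(n);print(n,c)
print(ctrl.get_obs())
E
```

```text
pics
side {'K': array([[508.2393034 ,   0.        , 314.13823575],
       [  0.        , 508.2393034 , 231.43467773],
       [  0.        ,   0.        ,   1.        ]]), 'dist_coeffs': array([0.01622212, 0.        , 0.        , 0.        , 0.        ]), 'extrinsics': array([[ 0.99852452, -0.03548695,  0.04110311,  0.45912911],
       [-0.05420213, -0.60526968,  0.79417299, -0.92845967],
       [-0.00330431, -0.79522908, -0.60630009,  0.85386094],
       [ 0.        ,  0.        ,  0.        ,  1.        ]])}
top {'K': array([[495.73711524,   0.        , 317.51778656],
       [  0.        , 495.73711524, 238.13671057],
       [  0.        ,   0.        ,   1.        ]]), 'dist_coeffs': array([-0.08517812,  0.        ,  0.        ,  0.        ,  0.        ]), 'extrinsics': array([[-0.0243627 , -0.99648533,  0.08014638,  0.39242081],
       [-0.99938289,  0.02224727, -0.02718257, -0.01116327],
       [ 0.025304  , -0.08075916, -0.9964124 ,  1.40976641],
       [ 0.        ,  0.        ,  0.        ,  1.        ]])}
{'clock': 0.1, 'joint_pos': array([-5.24216630e+01,  2.05857510e+01,  6.39597966e-01, -1.79621531e-02,
       -7.01377144e+01, -1.65084653e+01]), 'qvel': array([ 0.01792185, -0.16338589,  0.10501377, -0.00453975, -0.12719274,
       -0.04294674]), 'tau': array([ 4.19589669e-04, -5.84165275e+01,  2.93752688e+01,  7.01544285e+00,
        1.01574662e-02, -5.31738715e-05]), 'tool_pos': array([ 0.24251162, -0.62948787,  0.24773786]), 'orientation': array([ 1.79914791e+02, -7.64311563e-03, -1.58936238e+02]), 'force': array([-0.24373285,  0.47789304, -0.42318549]), 'moment': array([ 0.05169432, -0.01938567, -0.01557924]), 'gripper_force': 0.0, 'opening': 0.08791375719751642}
```

View pics/top0.png

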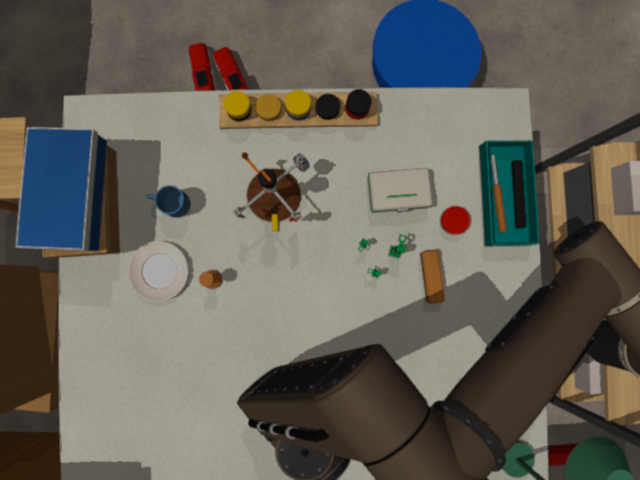

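View pics/side0.png

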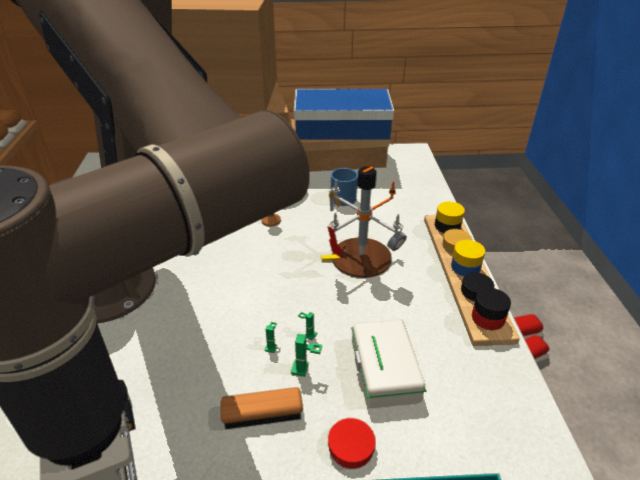

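The top view shows the rack near (272,193), the orange hook towards (245,155) and the yellow mark at (275,225). Three or more green cases stand near (364,244), (398,248) and (376,272). The side view shows the same. Next I'll make zoomed crops.

```bash
cat > h.py <<'E'
import numpy as np,cv2
from plant import ctrl
def cal(n):
    c=ctrl.calibration(n);return np.array(c["K"]),np.array(c["dist_coeffs"]),np.array(c["extrinsics"])
def ray(n,p):
    K,d,E=cal(n);u=cv2.undistortPoints(np.array([[p]],float),K,d)[0,0]
    return E[:3,3],E[:3,:3]@np.array([u[0],u[1],1])
def onz(n,p,z):
    o,r=ray(n,p);return o+r*(z-o[2])/r[2]
def tri(pt,ps):
    o1,r1=ray("top",pt);o2,r2=ray("side",ps)
    s=np.linalg.lstsq(np.c_[r1,-r2],o2-o1,rcond=None)[0]
    a,b=o1+s[0]*r1,o2+s[1]*r2;return (a+b)/2,np.linalg.norm(a-b)
def proj(n,P):
    K,d,E=cal(n);W=np.linalg.inv(E)
    return cv2.projectPoints(np.atleast_2d(np.array(P,float)),cv2.Rodrigues(W[:3,:3])[0],W[:3,3],K,d)[0][:,0]
def mask(im,lo,hi):
    return cv2.inRange(cv2.cvtColor(im,cv2.COLOR_RGB2HSV),np.array(lo),np.array(hi))
E
python3 - <<'E'
import cv2,numpy as np
t=cv2.imread("pics/top0.png");s=cv2.imread("pics/side0.png")
f=lambda im,x,y,w,h:cv2.resize(im[y:y+h,x:x+w],(400,300),interpolation=cv2.INTER_CUBIC)
a=np.vstack([np.hstack([f(t,350,225,80,60),f(s,250,300,100,75+5)]),np.hstack([f(t,220,140,108,81+10),f(s,310,155,116,110)])])
cv2.imwrite("pics/z0.png",a)
E
```

```text
(no output)
```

View pics/z0.png

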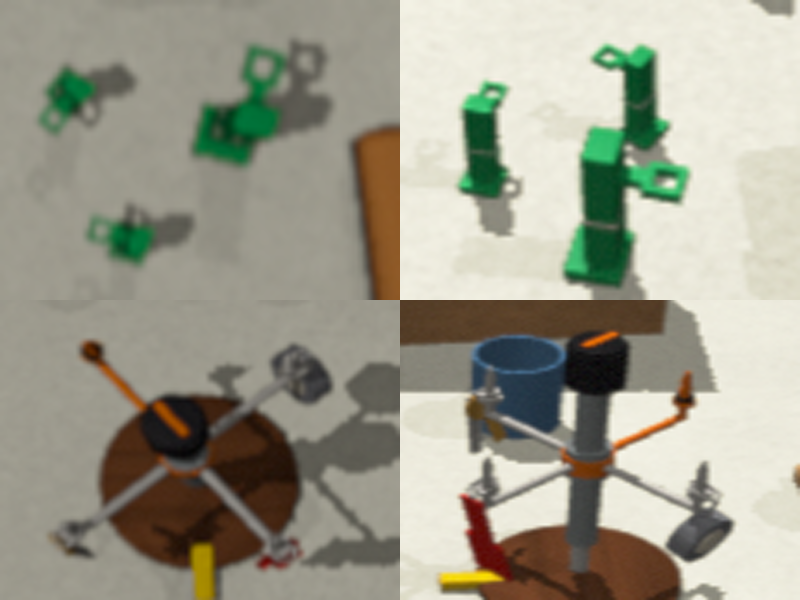

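```bash
python3 - <<'E'
from h import *
np.set_printoptions(precision=4,suppress=True)
T=cv2.imread("pics/top0.png")[:,:,::-1].copy();S=cv2.imread("pics/side0.png")[:,:,::-1].copy()
for nm,a,b in [("big",(401,249),(301,338)),("A",(364.4,242.6),(310,314.5)),("B",(376,273),(270.5,327))]:
    print(nm,*tri(a,b))
def comps(im,lo,hi,box,mn=4):
    m=mask(im,lo,hi);x,y,w,h=box;z=np.zeros_like(m);z[y:y+h,x:x+w]=m[y:y+h,x:x+w]
    n,l,st,c=cv2.connectedComponentsWithStats(z)
    for i in range(1,n):
        if st[i,4]>=mn:print(st[i],c[i])
print("yel");comps(T,(22,150,100),(32,255,255),(250,200,50,50));comps(S,(22,150,100),(32,255,255),(310,240,50,40))
print("or");comps(T,(5,180,110),(18,255,255),(230,140,90,80));comps(S,(5,180,110),(18,255,255),(330,155,90,80))
print("green");comps(T,(60,120,40),(85,255,255),(345,220,80,70));comps(S,(60,120,40),(85,255,255),(250,300,80,90))
print("axis from top disc");
m=mask(T,(0,90,30),(20,255,140));
E
```

```text
big [ 0.4655 -0.27    0.0928] 0.0027237942344599643
A [ 0.4873 -0.1763  0.0579] 0.0025076788063506253
B [ 0.4035 -0.2057  0.0567] 0.0030653205750685673
yel
[271 214   7  17  96] [274.5729 221.6771]
[322 254  18   7  86] [329.0698 257.1163]
or
[247 159  12  15  27] [252.7037 165.7778]
[262 171   9  10  32] [265.625  175.6562]
[363 166  11   6  29] [367.9655 168.7241]
[391 183   3   7  12] [392.25 186.  ]
[391 193   3   2   4] [392.   193.25]
[373 197  19  12  29] [381.7241 202.6897]
[358 212   9   8  31] [361.9677 216.0968]
green
[360 239   9   9  46] [363.7826 242.9783]
[389 239  17  19 152] [397.4145 249.4079]
[372 270   9   7  47] [375.5957 272.6596]
[296 312  26  47 492] [306.0305 338.4756]
[266 322  10  18 100] [269.88 331.11]
[265 341  11  11  86] [270.5    346.4767]
[292 360  16  16 193] [299.3627 367.6943]
axis from top disc
```

```bash
python3 - <<'E'
from h import *
np.set_printoptions(precision=4,suppress=True)
k,e=tri((265.6,175.7),(368,168.7));print("knob",k,e)
print("knob on z",onz("top",(265.6,175.7),.262),onz("side",(368,168.7),.262))
y,e=tri((274.6,221.7),(329.1,257.1));print("yel",y,e)
h,e=tri((244.3,155.2),(392,183));print("hooktip",h,e, h-k,np.linalg.norm((h-k)[:2]))
l,e=tri((402.4,238.6),(315.75,348.5));print("loop",l,e)
b=tri((401,249),(301,338))[0];print(l-b,np.linalg.norm((l-b)[:2]),np.degrees(np.arctan2(*(l-b)[1::-1])))
f=lambda v:np.degrees(np.arctan2(v[1],v[0]))
print("dir mark",f(y-k),np.linalg.norm((y-k)[:2]),"dir hook",f(h-k))
# stripe direction, case detail
T=cv2.imread("pics/top0.png")[:,:,::-1].copy()
c=cv2.resize(T[232:268,380:420],None,fx=10,fy=10,interpolation=cv2.INTER_CUBIC)
c2=cv2.resize(T[150:210,235:315],None,fx=5,fy=6,interpolation=cv2.INTER_CUBIC)
cv2.imwrite("pics/z1.png",np.hstack([c,c2])[:,:,::-1])
E
```

```text
knob [0.6348 0.0758 0.2621] 0.0007198767041221314
knob on z [0.6344 0.0758 0.262 ] [0.6352 0.0761 0.262 ]
yel [0.5521 0.0715 0.0058] 0.005708981550273718
hooktip [0.7062 0.1345 0.1843] 0.0034034719823432666 [ 0.0714  0.0587 -0.0778] 0.09243777151193
loop [ 0.4943 -0.2793  0.0711] 0.0012705763667941298
[ 0.0288 -0.0092 -0.0217] 0.030214943599304506 -17.791335240640848
dir mark -177.04064586260426 0.08275113301010989 dir hook 39.4253624487705
```

View pics/z1.png

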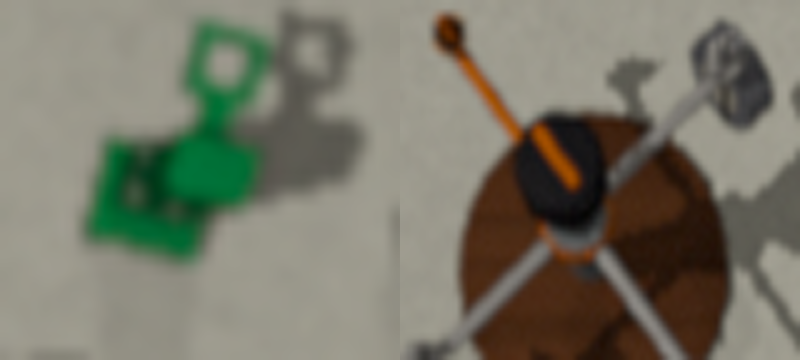

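The zoom shows the orange stripe lying on the hook side of the knob, with the knob's top face centred near (267,177.5). It also shows the big case's loop pointing up, hole near (402,238). I'll refine the axis and the mark direction.

```bash
cat >> h.py <<'E'
def go(xyz,yaw):
    o=ctrl.get_obs();p=o["tool_pos"];y0=np.radians(o["orientation"][2])
    d=(np.array(xyz)-p)*1000
    t=[d[0]*np.cos(y0)+d[1]*np.sin(y0),d[0]*np.sin(y0)-d[1]*np.cos(y0),-d[2]]
    r=(np.degrees(y0)-yaw+180)%360-180
    print("travel",np.round(t,1),"roll",round(r,1),"j",np.round(o["joint_pos"],0),"F",np.round(o["force"],1),o["clock"])
E
python3 - <<'E'
from h import *
np.set_printoptions(precision=4,suppress=True)
T=cv2.imread("pics/top0.png")[:,:,::-1].copy();S=cv2.imread("pics/side0.png")[:,:,::-1].copy()
def bb(im,box,thr=45):
    x,y,w,h=box;m=(im[y:y+h,x:x+w].max(2)<thr).astype(np.uint8)
    n,l,st,c=cv2.connectedComponentsWithStats(m);i=1+st[1:,4].argmax();return st[i]+[x,y,0,0,0]
print(bb(T,(250,160,35,35)),bb(S,(350,160,35,35)))
# disc ellipse in top
m=mask(T,(0,100,20),(20,255,130));z=m[150:230,230:320]
c=max(cv2.findContours(cv2.morphologyEx(z,cv2.MORPH_CLOSE,np.ones((7,7))),0,2)[0],key=cv2.contourArea)
e=cv2.fitEllipse(cv2.convexHull(c));p=(e[0][0]+230,e[0][1]+150);print(e,p)
for zz in(0.008,.012,.016):print(zz,onz("top",p,zz))
for q in [(267.1,177.7),(266.9,177.2)]:print(onz("top",q,.262))
yy,xx=np.nonzero(mask(T,(22,150,100),(32,255,255)));s=(xx>250)&(xx<300)&(yy>200)&(yy<250)
P=np.array([onz("top",(a,b),.015)[:2] for a,b in zip(xx[s],yy[s])]);
u,d,v=np.linalg.svd(P-P.mean(0));print(P.mean(0),v[0],np.degrees(np.arctan2(v[0,1],v[0,0])),P.min(0),P.max(0))
go([.63,.071,.31],-158.9)
E
```

```text
[258 170  19  19 216] [358 167  18  23 308]
((44.414188385009766, 45.8494873046875), (51.016483306884766, 57.70796585083008), 134.51950073242188) (274.41418838500977, 195.8494873046875)
0.008 [0.629  0.0707 0.008 ]
0.012 [0.6283 0.0705 0.012 ]
0.016 [0.6277 0.0702 0.016 ]
[0.6296 0.0723 0.262 ]
[0.6308 0.0728 0.262 ]
[0.554  0.0711] [-0.9986 -0.0528] -176.9753446128596 [0.5302 0.0639] [0.576 0.081]
travel [-613.4  514.4  -62.3] roll -0.0 j [-52.  21.   1.  -0. -70. -17.] F [-0.2  0.5 -0.4] 0.1
```

{"name": "apply_moves", "arguments": {
  "targets": [
    {"travel": [0,0,-45],"roll": 0,"jaw": 87},
    {"travel": [-36,30,-17],"roll": 0,"jaw": 87},
    {"travel": [-36,30,0],"roll": 0,"jaw": 87},
    {"travel": [-36,30,0],"roll": 0,"jaw": 87},
    {"travel": [-36,30,0],"roll": 0,"jaw": 87},
    {"travel": [-36,30,0],"roll": 0,"jaw": 87},
    {"travel": [-36,30,0],"roll": 0,"jaw": 87},
    {"travel": [-36,30,0],"roll": 0,"jaw": 87},
    {"travel": [-36,30,0],"roll": 0,"jaw": 87},
    {"travel": [-36,30,0],"roll": 0,"jaw": 87}
  ]
}}

```text
clock: 1.1
tool_pos: [0.4483, -0.2595, 0.3105]
orientation: [180.0, 0.0, -158.9]
force: [1.8, 0.5, 0.2]
opening: 0.087
gripper_force: 0.0
```

{"name": "apply_moves", "arguments": {
  "targets": [
    {"travel": [-36,30,0],"roll": 0,"jaw": 87},
    {"travel": [-36,30,0],"roll": 0,"jaw": 87},
    {"travel": [-36,30,0],"roll": 0,"jaw": 87},
    {"travel": [-36,30,0],"roll": 0,"jaw": 87},
    {"travel": [-36,30,0],"roll": 0,"jaw": 87},
    {"travel": [-36,30,0],"roll": 7.5,"jaw": 87},
    {"travel": [0,0,0],"roll": 7.5,"jaw": 87},
    {"travel": [0,0,0],"roll": 7.5,"jaw": 87},
    {"travel": [0,0,0],"roll": 7.5,"jaw": 87},
    {"travel": [0,0,0],"roll": 0,"jaw": 87}
  ]
}}

```text
clock: 2.1
tool_pos: [0.5846, -0.0155, 0.3101]
orientation: [-180.0, -0.1, 171.0]
force: [-0.2, -0.1, -0.4]
opening: 0.0869
gripper_force: 0.0
```

```bash
python3 -c "
from h import *
go([.6297,.072,.246],171)"
```

```text
travel [-30.8  93.5  64.1] roll -0.0 j [  18.   10.   -5.   -0.  -74. -117.] F [-0.2 -0.1 -0.4] 2.1
```

{"name": "apply_moves", "arguments": {
  "targets": [
    {"travel": [-15,45,0],"roll": 0,"jaw": 87},
    {"travel": [-16,48.5,0],"roll": 0,"jaw": 87},
    {"travel": [0,0,0],"roll": 0,"jaw": 87},
    {"travel": [0,0,20],"roll": 0,"jaw": 87},
    {"travel": [0,0,25],"roll": 0,"jaw": 87},
    {"travel": [0,0,19],"roll": 0,"jaw": 87},
    {"travel": [0,0,0],"roll": 0,"jaw": 60},
    {"travel": [0,0,0],"roll": 0,"jaw": 50}
  ]
}}

```text
clock: 2.9
tool_pos: [0.6295, 0.0705, 0.2469]
orientation: [-180.0, -0.0, 171.2]
force: [0.6, -0.2, 0.2]
opening: 0.0761
gripper_force: 0.0
```

{"name": "apply_moves", "arguments": {
  "targets": [
    {"travel": [0,0,0],"roll": 0,"jaw": 46},
    {"travel": [0,0,0],"roll": 0,"jaw": 43},
    {"travel": [0,0,0],"roll": 0,"jaw": 40},
    {"travel": [0,0,0],"roll": 0,"jaw": 37},
    {"travel": [0,0,0],"roll": 0,"jaw": 35}
  ]
}}

```text
clock: 3.4
tool_pos: [0.6305, 0.0757, 0.2473]
orientation: [179.5, 0.2, 171.2]
force: [0.6, 18.5, -0.5]
opening: 0.0393
gripper_force: 30.0
```

{"name": "apply_moves", "arguments": {
  "targets": [
    {"travel": [0,3,0],"roll": 0,"jaw": 35},
    {"travel": [0,2.5,0],"roll": 0,"jaw": 35},
    {"travel": [0,0,0],"roll": 0,"jaw": 35}
  ]
}}

```text
clock: 3.7
tool_pos: [0.6305, 0.076, 0.2472]
orientation: [-180.0, 0.1, 171.1]
force: [-0.0, -1.0, 1.9]
opening: 0.0395
gripper_force: 30.0
```

```bash
python3 - <<'E'
from h import *
for n in("side","top"):cv2.imwrite(f"pics/{n}1.png",ctrl.snapshot(n)[:,:,::-1])
T=cv2.imread("pics/top1.png");S=cv2.imread("pics/side1.png")
f=lambda im,x,y,w,h:cv2.resize(im[y:y+h,x:x+w],(400,400),interpolation=cv2.INTER_CUBIC)
cv2.imwrite("pics/z2.png",np.hstack([f(T,200,130,120,120),f(S,310,150,120,120)]))
print(ctrl.get_obs()["tool_pos"],ctrl.get_obs()["force"])
E
```

```text
[0.63052414 0.07597394 0.24718207] [-0.54068915 -1.72758217  2.87989958]
```

View pics/z2.png

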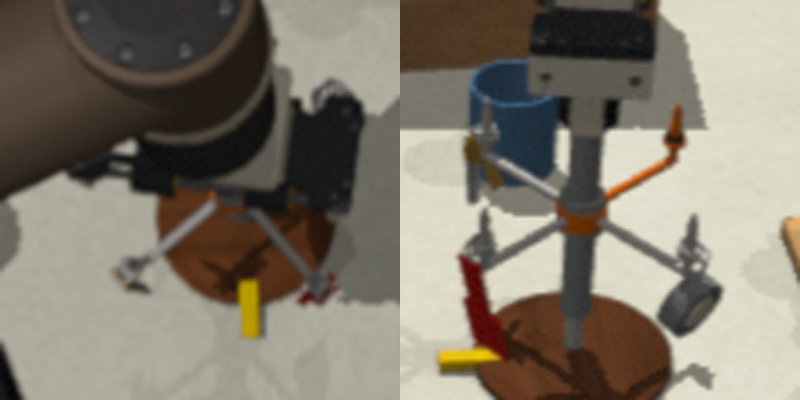

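{"name": "apply_moves", "arguments": {
  "targets": [
    {"travel": [0,0,0],"roll": -2,"jaw": 35},
    {"travel": [0,0,0],"roll": -4,"jaw": 35},
    {"travel": [0,0,0],"roll": -4,"jaw": 35},
    {"travel": [0,0,0],"roll": -4,"jaw": 35},
    {"travel": [0,0,0],"roll": -4,"jaw": 35},
    {"travel": [0,0,0],"roll": -4,"jaw": 35},
    {"travel": [0,0,0],"roll": -4,"jaw": 35},
    {"travel": [0,0,0],"roll": -4,"jaw": 35},
    {"travel": [0,0,0],"roll": -4,"jaw": 35},
    {"travel": [0,0,0],"roll": -4,"jaw": 35}
  ]
}}

```text
clock: 4.8
tool_pos: [0.6307, 0.0749, 0.2472]
orientation: [-179.9, 0.0, -150.8]
force: [2.7, -6.4, 2.3]
opening: 0.0396
gripper_force: 30.0
```

{"name": "apply_moves", "arguments": {
  "targets": [
    {"travel": [0,0,0],"roll": -4,"jaw": 35},
    {"travel": [0,0,0],"roll": -4,"jaw": 35},
    {"travel": [0,0,0],"roll": -4,"jaw": 35},
    {"travel": [0,0,0],"roll": -4,"jaw": 35},
    {"travel": [0,0,0],"roll": -4,"jaw": 35},
    {"travel": [0,0,0],"roll": -4,"jaw": 35},
    {"travel": [0,0,0],"roll": -4,"jaw": 35},
    {"travel": [0,0,0],"roll": -4,"jaw": 35},
    {"travel": [0,0,0],"roll": -4,"jaw": 35},
    {"travel": [0,0,0],"roll": -4,"jaw": 35}
  ]
}}

```text
clock: 5.8
tool_pos: [0.6315, 0.0741, 0.2472]
orientation: [-179.8, -0.1, -110.8]
force: [8.4, -9.2, -0.2]
opening: 0.0394
gripper_force: 30.0
```

{"name": "apply_moves", "arguments": {
  "targets": [
    {"travel": [0,0,0],"roll": -4,"jaw": 35},
    {"travel": [0,0,0],"roll": -4,"jaw": 35},
    {"travel": [0,0,0],"roll": -4,"jaw": 35},
    {"travel": [0,0,0],"roll": -4,"jaw": 35},
    {"travel": [0,0,0],"roll": -4,"jaw": 35},
    {"travel": [0,0,0],"roll": -4,"jaw": 35},
    {"travel": [0,0,0],"roll": -4,"jaw": 35},
    {"travel": [0,0,0],"roll": -4,"jaw": 35},
    {"travel": [0,0,0],"roll": -4,"jaw": 35},
    {"travel": [0,0,0],"roll": -4,"jaw": 35}
  ]
}}

```text
clock: 6.8
tool_pos: [0.6327, 0.0741, 0.2472]
orientation: [-179.8, -0.2, -70.8]
force: [13.7, -9.4, -2.7]
opening: 0.0397
gripper_force: 30.0
```

{"name": "apply_moves", "arguments": {
  "targets": [
    {"travel": [2,-1.4,0],"roll": 0,"jaw": 35},
    {"travel": [1.8,-1.4,0],"roll": 0,"jaw": 35},
    {"travel": [0,0,0],"roll": -4,"jaw": 35},
    {"travel": [0,0,0],"roll": -4,"jaw": 35},
    {"travel": [0,0,0],"roll": -4,"jaw": 35},
    {"travel": [0,0,0],"roll": -4,"jaw": 35},
    {"travel": [0,0,0],"roll": -2,"jaw": 35},
    {"travel": [0,0,0],"roll": 0,"jaw": 35}
  ]
}}

```text
clock: 7.6
tool_pos: [0.6334, 0.0741, 0.2471]
orientation: [180.0, 0.1, -52.9]
force: [-3.6, 3.6, 6.4]
opening: 0.0395
gripper_force: 30.0
```

```bash
python3 - <<'E'
from h import *
for n in("side","top"):cv2.imwrite(f"pics/{n}2.png",ctrl.snapshot(n)[:,:,::-1])
T=cv2.imread("pics/top2.png");S=cv2.imread("pics/side2.png")
f=lambda im,x,y,w,h:cv2.resize(im[y:y+h,x:x+w],(400,400),interpolation=cv2.INTER_CUBIC)
cv2.imwrite("pics/z3.png",np.hstack([f(T,230,160,80,80),f(S,310,170,100,100)]))
o=ctrl.get_obs();print(o["tool_pos"],o["force"],o["moment"],o["orientation"])
E
```

```text
[0.63342537 0.07414833 0.24713442] [-4.5509535   3.87523758  6.06172667] [1.11116747 1.8155587  0.08012379] [ 1.79990901e+02  6.15467755e-02 -5.29191388e+01]
```

View pics/z3.png

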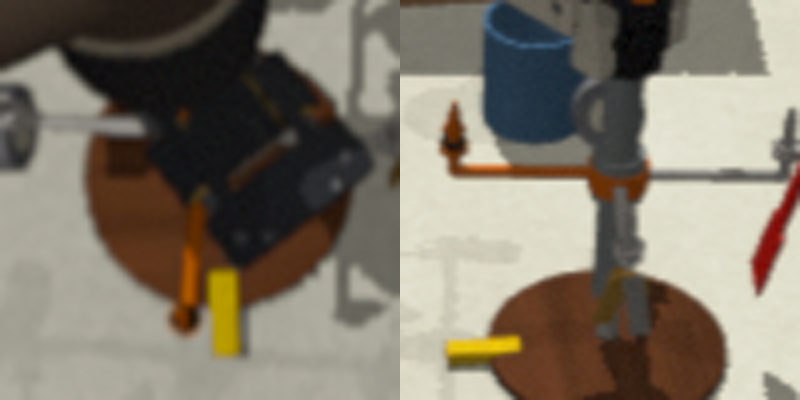

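```bash
python3 - <<'E'
from h import *
np.set_printoptions(precision=4,suppress=True)
print("tip",*tri((266.4,222.4),(323.75,195.75)))
print("outer",*tri((275.6,231),(322.2,257)));print("inner",*tri((274.4,214),(339.7,255.5)))
T=cv2.imread("pics/top2.png")[:,:,::-1].copy();S=cv2.imread("pics/side2.png")[:,:,::-1].copy()
for n,im,b in(("top",T,(255,205,35,40)),("side",S,(315,245,35,25))):
  for z in(.012,.02):
    m=mask(im,(22,150,60),(32,255,255));x,y,w,h=b;yy,xx=np.nonzero(m[y:y+h,x:x+w])
    if n=="side" : print(xx.min()+x,xx.max()+x,yy.min()+y,yy.max()+y)
    P=np.array([onz(n,(a+x,c+y),z)[:2] for a,c in zip(xx,yy)]);v=np.linalg.svd(P-P.mean(0))[2][0]
    print(n,z,P.mean(0),P.min(0),P.max(0),np.degrees(np.arctan2(*(v*np.sign(-v[0]))[::-1])))
# axis from column/knob in other: disc ellipse side
m=mask(S,(0,100,20),(14,255,140))[235:285,320:400]
c=max(cv2.findContours(cv2.morphologyEx(m,cv2.MORPH_CLOSE,np.ones((7,7))),0,2)[0],key=cv2.contourArea)
e=cv2.fitEllipse(cv2.convexHull(c));p=(e[0][0]+320,e[0][1]+235);print("disc side",p,e,onz("side",p,.012))
E
```

```text
tip [0.5336 0.0811 0.1886] 0.0020855219767478453
outer [0.5297 0.069  0.0086] 0.0031711211342676134
inner [0.5766 0.0715 0.0095] 4.421797127135279e-05
top 0.012 [0.5548 0.0713] [0.5305 0.064 ] [0.5764 0.0812] -175.90673111091826
top 0.02 [0.5539 0.0709] [0.5297 0.0636] [0.5754 0.0807] -175.9067311109183
322 339 254 260
side 0.012 [0.5505 0.0646] [0.5299 0.0521] [0.5751 0.0755] -167.25196937704317
322 339 254 260
side 0.02 [0.5497 0.0552] [0.5293 0.0428] [0.5739 0.066 ] -167.25196937704317
disc side (361.0464096069336, 256.42834281921387) ((41.046409606933594, 21.428342819213867), (40.70646667480469, 58.002952575683594), 95.75255584716797) [0.6306 0.0616 0.012 ]
```

{"name": "apply_moves", "arguments": {
  "targets": [
    {"travel": [0,0,0],"roll": -3.5,"jaw": 35},
    {"travel": [0,0,0],"roll": -3.5,"jaw": 35},
    {"travel": [0,0,0],"roll": 0,"jaw": 35},
    {"travel": [0,0,0],"roll": 0,"jaw": 46},
    {"travel": [0,0,0],"roll": 0,"jaw": 60},
    {"travel": [0,0,0],"roll": 0,"jaw": 85},
    {"travel": [0,0,0],"roll": 0,"jaw": 85},
    {"travel": [0,0,-30],"roll": 0,"jaw": 85},
    {"travel": [0,0,-40],"roll": 0,"jaw": 85}
  ]
}}

```text
clock: 8.6
tool_pos: [0.6331, 0.0732, 0.3149]
orientation: [179.7, 0.1, -45.9]
force: [1.4, -0.0, -0.1]
opening: 0.0804
gripper_force: 0.0
```

```bash
python3 -c "
from h import *
go([.4655,-.27,.317],-17.8)"
```

```text
travel [130.1 359.1  -2.1] roll -28.1 j [ 24.  15.   2.  -0. -77.  20.] F [ 1.4 -0.  -0.1] 8.6
```

{"name": "apply_moves", "arguments": {
  "targets": [
    {"travel": [16,45,0],"roll": 0,"jaw": 60},
    {"travel": [16,45,0],"roll": 0,"jaw": 50},
    {"travel": [16,45,0],"roll": 0,"jaw": 46},
    {"travel": [16,45,0],"roll": 0,"jaw": 46},
    {"travel": [16,45,0],"roll": 0,"jaw": 46},
    {"travel": [17,45,0],"roll": 0,"jaw": 46},
    {"travel": [17,45,0],"roll": 0,"jaw": 46},
    {"travel": [16,44,0],"roll": -7,"jaw": 46},
    {"travel": [0,0,0],"roll": -7,"jaw": 46},
    {"travel": [0,0,0],"roll": -7,"jaw": 46}
  ]
}}

```text
clock: 9.6
tool_pos: [0.4656, -0.2712, 0.3165]
orientation: [180.0, 0.0, -24.8]
force: [-0.1, 0.9, 0.2]
opening: 0.0461
gripper_force: 0.0
```

{"name": "apply_moves", "arguments": {
  "targets": [
    {"travel": [0,0,0],"roll": -7,"jaw": 46},
    {"travel": [0,0,0],"roll": 0,"jaw": 46},
    {"travel": [0,0,0],"roll": 0,"jaw": 46}
  ]
}}

```text
clock: 9.9
tool_pos: [0.4666, -0.2696, 0.3165]
orientation: [180.0, 0.0, -18.1]
force: [0.0, 0.4, 0.1]
opening: 0.0457
gripper_force: 0.0
```

```bash
python3 - <<'E'
from h import *
for n in("side","top"):cv2.imwrite(f"pics/{n}3.png",ctrl.snapshot(n)[:,:,::-1])
T=cv2.imread("pics/top3.png");S=cv2.imread("pics/side3.png")
f=lambda im,x,y,w,h:cv2.resize(im[y:y+h,x:x+w],(400,400),interpolation=cv2.INTER_CUBIC)
r=np.hstack([f(T,245,160,80,80)]+[f(S,310,155,110,110)])
cv2.imwrite("pics/z4.png",r)
go([.4655,-.27,.317],-17.8)
E
```

```text
travel [-1.   0.9 -0.4] roll -0.3 j [ -9.   5. -10.   0. -74.  81.] F [0.3 0.2 0.2] 10.0
```

View pics/z4.png

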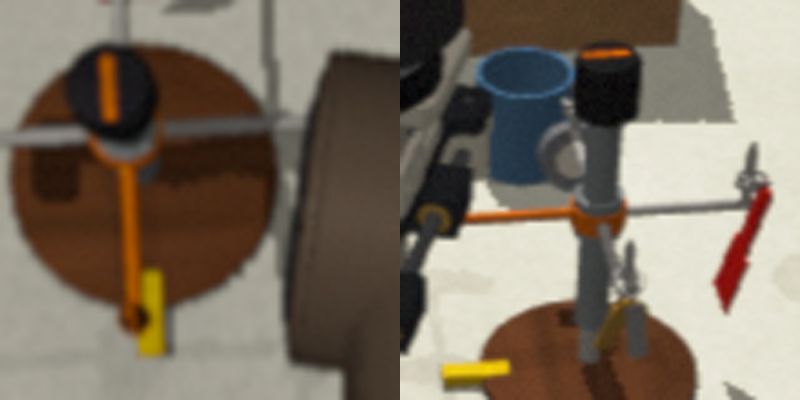

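```bash
cat > dirs.py <<'E'
from h import *
np.set_printoptions(precision=4,suppress=True)
def lin(n,im,lo,hi,box,z):
    up=cv2.resize(im,None,fx=4,fy=4,interpolation=cv2.INTER_CUBIC)
    x,y,w,h=[4*v for v in box];m=mask(up,lo,hi)[y:y+h,x:x+w]
    c=max(cv2.findContours(m,0,2)[0],key=cv2.contourArea)
    (cx,cy),(a,b),_=r=cv2.minAreaRect(c);p=cv2.boxPoints(r)
    e=sorted([(np.linalg.norm(p[i]-p[(i+1)%4]),i) for i in range(4)])[:2]
    M=[((p[i]+p[(i+1)%4])/2+[x,y]+.5)/4-.5 for _,i in e]
    W=sorted([onz(n,q,z) for q in M],key=lambda q:-q[0]);d=W[1]-W[0]
    print(n,z,np.array(M).ravel(),W[0][:2],W[1][:2],"dir",np.degrees(np.arctan2(d[1],d[0])),np.linalg.norm(d))
O=((5,180,90),(18,255,255));Y=((22,150,60),(32,255,255))
E
python3 - <<'E'
from dirs import *
T=cv2.imread("pics/top3.png")[:,:,::-1].copy();S=cv2.imread("pics/side3.png")[:,:,::-1].copy()
T1=cv2.imread("pics/top1.png")[:,:,::-1].copy();T0=cv2.imread("pics/top0.png")[:,:,::-1].copy()
lin("top",T,*O,(262,168,10,18),.262)
lin("top",T,*O,(265,194,10,25),.15)
lin("top",T,*Y,(270,208,12,25),.010)
lin("top",T1,*Y,(255,205,35,40),.010)
lin("top",T0,*Y,(255,205,35,40),.010)
lin("side",S,*O,(360,165,20,8),.262)
lin("side",S,*O,(325,208,32,10),.15)
lin("side",S,*Y,(315,245,40,25),.010)
E
```

```text
top 0.262 [265.8022 170.3506 266.5768 183.9063] [0.6472 0.0751] [0.6148 0.0738] dir -177.5777968751459 0.03237800287858479
top 0.15 [269.6593 193.4797 271.4423 218.4416] [0.6115 0.0745] [0.5468 0.071 ] dir -176.85465782183067 0.0647045745233766
top 0.01 [274.875 213.375 274.875 230.625] [0.5783 0.0701] [0.5291 0.0709] dir 179.02845550846033 0.04924117169149969
top 0.01 [273.9297 212.8587 274.4532 230.6595] [0.5798 0.0728] [0.529  0.0721] dir -179.29122853668616 0.05084652166226646
top 0.01 [273.6595 213.0388 275.1302 230.6871] [0.5793 0.0735] [0.5289 0.0702] dir -176.23671510895372 0.050573664762033864
side 0.262 [373.1172 168.9691 359.5885 169.6456] [0.6467 0.0742] [0.6154 0.073 ] dir -177.9047470212762 0.03125332481283666
side 0.15 [327.629  214.9277 356.4597 212.7436] [0.6122 0.0614] [0.5425 0.0565] dir -175.9576355974043 0.06986959880566669
side 0.01 [321.1776 258.006  339.7155 256.4612] [0.5762 0.067 ] [0.5283 0.0637] dir -176.00284437784097 0.048103803891516445
```

The picture shows the orange arm and stripe pointing along the mark, with the arm at about -177 degrees and the bar at about -177.5. The hook is aligned, so I'll grasp the case now.

{"name": "apply_moves", "arguments": {
  "targets": [
    {"travel": [0,0,50],"roll": 0,"jaw": 46},
    {"travel": [0,0,50],"roll": 0,"jaw": 46},
    {"travel": [0,0,40],"roll": 0,"jaw": 46},
    {"travel": [0,0,30],"roll": 0,"jaw": 46},
    {"travel": [0,0,30],"roll": 0,"jaw": 46},
    {"travel": [0,0,20],"roll": 0,"jaw": 46},
    {"travel": [0,0,18],"roll": 0,"jaw": 46},
    {"travel": [0,0,0],"roll": 0,"jaw": 46}
  ]
}}

```text
clock: 10.8
tool_pos: [0.4651, -0.269, 0.0762]
orientation: [180.0, 0.3, -18.0]
force: [-1.5, -0.4, -0.0]
opening: 0.0459
gripper_force: 0.0
```

{"name": "apply_moves", "arguments": {
  "targets": [
    {"travel": [0,0,0],"roll": 0,"jaw": 40},
    {"travel": [0,0,0],"roll": 0,"jaw": 34},
    {"travel": [0,0,0],"roll": 0,"jaw": 30},
    {"travel": [0,0,0],"roll": 0,"jaw": 26},
    {"travel": [0,0,0],"roll": 0,"jaw": 22},
    {"travel": [0,0,0],"roll": 0,"jaw": 18},
    {"travel": [0,0,0],"roll": 0,"jaw": 18}
  ]
}}

```text
clock: 11.5
tool_pos: [0.467, -0.2697, 0.0791]
orientation: [180.0, -0.1, -17.9]
force: [-0.9, 0.9, 5.5]
opening: 0.0238
gripper_force: 29.8
```

{"name": "apply_moves", "arguments": {
  "targets": [
    {"travel": [0,0,-5],"roll": 0,"jaw": 18},
    {"travel": [0,0,-15],"roll": 0,"jaw": 18},
    {"travel": [0,0,-30],"roll": 0,"jaw": 18},
    {"travel": [0,0,-40],"roll": 0,"jaw": 18},
    {"travel": [0,0,-40],"roll": 0,"jaw": 18},
    {"travel": [0,0,-30],"roll": 0,"jaw": 18},
    {"travel": [0,0,0],"roll": -7,"jaw": 18},
    {"travel": [0,0,0],"roll": -7,"jaw": 18},
    {"travel": [0,0,0],"roll": -6.5,"jaw": 18},
    {"travel": [0,0,0],"roll": 0,"jaw": 18}
  ]
}}

```text
clock: 12.5
tool_pos: [0.4663, -0.2694, 0.2386]
orientation: [-180.0, 0.0, 2.7]
force: [-0.3, -0.3, 0.4]
opening: 0.0241
gripper_force: 29.8
```

```bash
python3 -c "
from h import *
go([.49,.068,.235],2.6)"
```

```text
travel [  39.3 -335.9    3.6] roll 0.1 j [ -9.   8. -17.  -0. -65. 102.] F [-0.3 -0.3  0.4] 12.5
```

{"name": "apply_moves", "arguments": {
  "targets": [
    {"travel": [4,-30,0],"roll": 0,"jaw": 18},
    {"travel": [5,-40,0],"roll": 0,"jaw": 18},
    {"travel": [5,-45,0],"roll": 0,"jaw": 18},
    {"travel": [5,-45,0],"roll": 0,"jaw": 18},
    {"travel": [5,-45,0],"roll": 0,"jaw": 18},
    {"travel": [5,-45,0],"roll": 0,"jaw": 18},
    {"travel": [5,-40,0],"roll": 0,"jaw": 18},
    {"travel": [3,-30,4],"roll": 0,"jaw": 18},
    {"travel": [2,-16,0],"roll": 0,"jaw": 18},
    {"travel": [0,0,0],"roll": 0,"jaw": 18}
  ]
}}

```text
clock: 13.5
tool_pos: [0.4906, 0.0694, 0.2344]
orientation: [180.0, 0.0, 2.6]
force: [0.8, -1.2, 0.0]
opening: 0.0239
gripper_force: 29.8
```

```bash
python3 - <<'E'
from h import *
for n in("side","top"):cv2.imwrite(f"pics/{n}4.png",ctrl.snapshot(n)[:,:,::-1])
T=cv2.imread("pics/top4.png");S=cv2.imread("pics/side4.png")
f=lambda im,x,y,w,h:cv2.resize(im[y:y+h,x:x+w],(400,400),interpolation=cv2.INTER_CUBIC)
cv2.imwrite("pics/z5.png",np.hstack([f(T,245,185,50,50),f(S,290,150,80,80)]))
o=ctrl.get_obs();print(o["tool_pos"],o["orientation"],o["force"])
E
```

```text
[0.49032345 0.06764685 0.23443395] [1.79981681e+02 3.70169234e-02 2.52025715e+00] [-0.91053787 -1.01502653 -0.21751651]
```

View pics/z5.png

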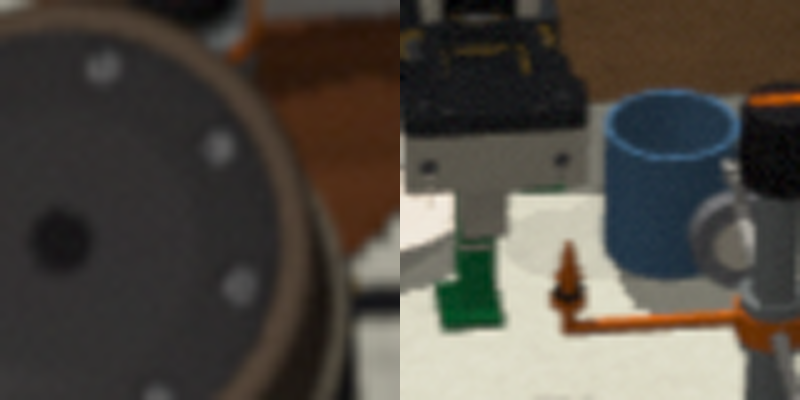

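The top view is blocked by the arm. The side view shows the pin tip at (323.6,198.6) and the case foot's lower edge from about (298,215.6) to (310.6,215). I'll get the case's x from its foot and body against the pin.

```bash
cat >> h.py <<'E'
def ony(n,p,y):
    o,r=ray(n,p);return o+r*(y-o[1])/r[1]
def rows(im,lo,hi,box):
    up=cv2.resize(im,None,fx=4,fy=4,interpolation=cv2.INTER_CUBIC)
    x,y,w,h=[4*v for v in box];m=mask(up,lo,hi)[y:y+h,x:x+w]
    return [(((y+i)+.5)/4-.5,((x+np.nonzero(q)[0].min())+.5)/4-.5,((x+np.nonzero(q)[0].max()+1)+.5)/4-.5,int((q>0).sum())) for i,q in enumerate(m) if q.any()]
E
python3 - <<'E'
from h import *
np.set_printoptions(precision=4,suppress=True)
S=cv2.imread("pics/side4.png")[:,:,::-1].copy()
for nm,lo,hi,b in(("loop",(60,80,20),(90,255,255),(312,184,16,8)),("case",(60,120,20),(85,255,255),(295,195,18,24)),("pin",(3,150,50),(18,255,255),(317,195,12,24))):
    print(nm)
    for r in rows(S,lo,hi,b)[::2]:print(np.round(r,2))
for y in(.0675,.0695):print("tip",ony("side",(323.6,198),y))
print("foot",ony("side",(298,215.5),.051),ony("side",(310.6,215.5),.051))
E
```

```text
loop
case
[199.88 305.88 307.12   5.  ]
[200.38 301.12 307.88  27.  ]
[200.88 301.12 307.88  27.  ]
[201.38 301.12 307.88  27.  ]
[201.88 301.12 307.88  27.  ]
[202.38 301.12 307.62  26.  ]
[202.88 301.12 307.88  27.  ]
[203.38 301.12 307.88  27.  ]
[203.88 301.38 307.88  26.  ]
[204.38 301.62 307.88  25.  ]
[204.88 301.88 307.88  24.  ]
[205.38 301.62 307.88  25.  ]
[205.88 301.38 308.12  27.  ]
[206.38 300.12 308.12  32.  ]
[206.88 297.88 308.12  41.  ]
[207.38 297.38 308.12  43.  ]
[207.88 297.38 308.38  44.  ]
[208.38 297.38 308.38  44.  ]
[208.88 297.62 308.38  43.  ]
[209.38 297.62 308.62  44.  ]
[209.88 297.88 308.88  44.  ]
[210.38 297.88 308.88  44.  ]
[210.88 297.88 309.12  45.  ]
[211.38 298.12 309.12  44.  ]
[211.88 298.12 309.12  44.  ]
[212.38 298.12 309.38  45.  ]
[212.88 298.38 309.62  45.  ]
[213.38 298.38 309.62  45.  ]
[213.88 298.38 309.38  44.  ]
[214.38 298.88 304.62  23.  ]
pin
[199.88 323.12 323.62   2.  ]
[200.38 322.88 323.88   4.  ]
[200.88 322.62 324.12   6.  ]
[201.38 322.62 324.12   6.  ]
[201.88 322.62 324.12   6.  ]
[202.38 322.38 324.38   8.  ]
[202.88 322.38 324.62   9.  ]
[203.38 322.12 324.62  10.  ]
[203.88 321.88 324.88  12.  ]
[204.38 321.38 324.88  14.  ]
[204.88 321.12 325.12  16.  ]
[205.38 321.38 325.12  15.  ]
[205.88 321.62 324.88  13.  ]
[206.38 321.88 324.88  12.  ]
[206.88 321.62 325.12  14.  ]
[207.38 321.62 325.12  14.  ]
[207.88 321.62 325.12  14.  ]
[208.38 322.38 324.12   7.  ]
[209.38 320.38 325.88  11.  ]
[209.88 320.38 325.88  21.  ]
[210.38 320.62 325.88  21.  ]
[210.88 321.12 325.38  17.  ]
[211.38 321.88 324.88  12.  ]
[211.88 322.12 324.38   9.  ]
[212.38 322.38 324.12   7.  ]
[212.88 322.62 324.12   6.  ]
[213.38 322.88 324.38   6.  ]
[213.88 322.88 324.88   8.  ]
[214.38 322.62 328.62  24.  ]
[214.88 322.62 328.62  24.  ]
[215.38 322.88 328.62  23.  ]
tip [0.5333 0.0675 0.1914]
tip [0.5334 0.0695 0.1901]
foot [0.4718 0.051  0.1552] [0.5016 0.051  0.1539]
```

{"name": "apply_moves", "arguments": {
  "targets": [
    {"travel": [7,0,0],"roll": 0,"jaw": 18},
    {"travel": [6.7,0,0],"roll": 0,"jaw": 18},
    {"travel": [0,0,0],"roll": 0,"jaw": 18},
    {"travel": [0,0,15],"roll": 0,"jaw": 18},
    {"travel": [0,0,14],"roll": 0,"jaw": 18},
    {"travel": [0,0,0],"roll": 0,"jaw": 18},
    {"travel": [0,0,0],"roll": 0,"jaw": 18},
    {"travel": [0,0,0],"roll": 0,"jaw": 18}
  ]
}}

```text
clock: 14.4
tool_pos: [0.5047, 0.0685, 0.2064]
orientation: [-180.0, -0.1, 2.6]
force: [0.4, 0.1, -0.3]
opening: 0.0239
gripper_force: 29.8
```

```bash
python3 - <<'E'
from h import *
S=ctrl.snapshot("side");cv2.imwrite("pics/side5.png",S[:,:,::-1])
S=S[:,:,::-1]
cv2.imwrite("pics/z6.png",cv2.resize(S[180:230,295:355],(720,600),interpolation=cv2.INTER_CUBIC))
o=ctrl.get_obs();print(o["tool_pos"],o["orientation"],o["force"])
t=o["tool_pos"]
for dz in(-.009,-.003):
  for dx in(19.3,29.3,39.3):
    print(dz,dx,proj("side",[t[0]+dx/1000,t[1]+.0013-.010,t[2]+dz]))
E
```

```text
[0.50466813 0.06854618 0.20635637] [-1.79980319e+02 -6.60905135e-02  2.56710746e+00] [ 0.26013696 -0.44284076 -0.73505557]
-0.009 19.3 [[319.85912429 197.81466822]]
-0.009 29.3 [[324.1364997  197.67407325]]
-0.009 39.3 [[328.41098527 197.53349647]]
-0.003 19.3 [[319.8682601  195.65901584]]
-0.003 29.3 [[324.1588335  195.51872429]]
-0.003 39.3 [[328.44649968 195.37844553]]
```

View pics/z6.png

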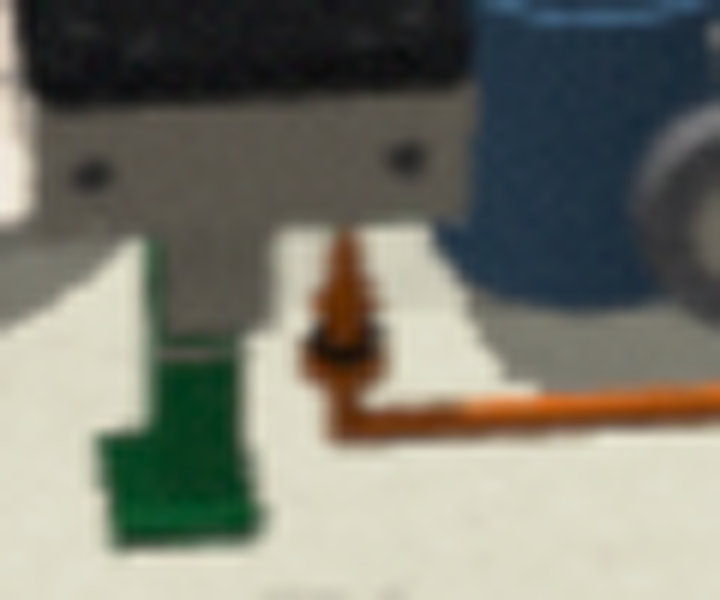

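The side view shows the pin tip at column 323.75 and the case axis at about 311.4. That is 29.3 mm, and it should be 31, so I'll back off about 1.2 mm and lower.

{"name": "apply_moves", "arguments": {
  "targets": [
    {"travel": [-1.2,0,0],"roll": 0,"jaw": 18},
    {"travel": [0,0,3],"roll": 0,"jaw": 18},
    {"travel": [0,0,3],"roll": 0,"jaw": 18},
    {"travel": [0,0,3],"roll": 0,"jaw": 18},
    {"travel": [0,0,3],"roll": 0,"jaw": 18},
    {"travel": [0,0,0],"roll": 0,"jaw": 18},
    {"travel": [0,0,0],"roll": 0,"jaw": 18}
  ]
}}

```text
clock: 15.15
tool_pos: [0.503, 0.0684, 0.1935]
orientation: [180.0, 0.0, 2.6]
force: [-0.1, 0.0, -0.5]
opening: 0.0238
gripper_force: 29.8
```

{"name": "apply_moves", "arguments": {
  "targets": [
    {"travel": [0,0,2],"roll": 0,"jaw": 18},
    {"travel": [0,0,2],"roll": 0,"jaw": 18},
    {"travel": [0,0,0],"roll": 0,"jaw": 18},
    {"travel": [0,0,0],"roll": 0,"jaw": 18}
  ]
}}

```text
clock: 15.55
tool_pos: [0.503, 0.0684, 0.1895]
orientation: [180.0, 0.0, 2.6]
force: [0.5, -0.3, -1.4]
opening: 0.0239
gripper_force: 29.8
```

{"name": "apply_moves", "arguments": {
  "targets": [
    {"travel": [0,0,1.5],"roll": 0,"jaw": 18},
    {"travel": [0,0,1.5],"roll": 0,"jaw": 18},
    {"travel": [0,0,0],"roll": 0,"jaw": 18},
    {"travel": [0,0,0],"roll": 0,"jaw": 18}
  ]
}}

```text
clock: 15.95
tool_pos: [0.503, 0.0684, 0.1865]
orientation: [180.0, 0.0, 2.6]
force: [1.1, 0.2, -0.3]
opening: 0.0237
gripper_force: 29.8
```

{"name": "apply_moves", "arguments": {
  "targets": [
    {"travel": [0,0,1],"roll": 0,"jaw": 18},
    {"travel": [0,0,1],"roll": 0,"jaw": 18},
    {"travel": [0,0,0],"roll": 0,"jaw": 18},
    {"travel": [0,0,0],"roll": 0,"jaw": 18}
  ]
}}

```text
clock: 16.35
tool_pos: [0.5032, 0.0685, 0.1846]
orientation: [-180.0, -0.0, 2.6]
force: [2.2, -0.1, 0.4]
opening: 0.024
gripper_force: 29.8
```

{"name": "apply_moves", "arguments": {
  "targets": [
    {"travel": [0.7,0,0],"roll": 0,"jaw": 18},
    {"travel": [0,0,0],"roll": 0,"jaw": 18},
    {"travel": [0,0,1],"roll": 0,"jaw": 18},
    {"travel": [0,0,1],"roll": 0,"jaw": 18},
    {"travel": [0,0,0],"roll": 0,"jaw": 18},
    {"travel": [0,0,0],"roll": 0,"jaw": 18}
  ]
}}

```text
clock: 16.95
tool_pos: [0.5038, 0.0685, 0.1827]
orientation: [-180.0, -0.0, 2.6]
force: [0.4, -0.2, 1.5]
opening: 0.0237
gripper_force: 29.8
```

{"name": "apply_moves", "arguments": {
  "targets": [
    {"travel": [0,0,1],"roll": 0,"jaw": 18},
    {"travel": [0,0,1],"roll": 0,"jaw": 18},
    {"travel": [0,0,0],"roll": 0,"jaw": 18},
    {"travel": [0,0,0],"roll": 0,"jaw": 18}
  ]
}}

```text
clock: 17.35
tool_pos: [0.504, 0.0685, 0.181]
orientation: [-180.0, -0.0, 2.6]
force: [-0.6, -0.5, 5.4]
opening: 0.0239
gripper_force: 29.8
```

{"name": "apply_moves", "arguments": {
  "targets": [
    {"travel": [0,0,1],"roll": 0,"jaw": 18},
    {"travel": [0,0,1],"roll": 0,"jaw": 18},
    {"travel": [0,0,0],"roll": 0,"jaw": 18},
    {"travel": [0,0,0],"roll": 0,"jaw": 18}
  ]
}}

```text
clock: 17.75
tool_pos: [0.5042, 0.0686, 0.1793]
orientation: [-180.0, -0.1, 2.6]
force: [-1.4, -0.5, 7.3]
opening: 0.0241
gripper_force: 29.8
```

{"name": "apply_moves", "arguments": {
  "targets": [
    {"travel": [0,0,1],"roll": 0,"jaw": 18},
    {"travel": [0,0,1],"roll": 0,"jaw": 18},
    {"travel": [0,0,0],"roll": 0,"jaw": 18},
    {"travel": [0,0,0],"roll": 0,"jaw": 18}
  ]
}}

```text
clock: 18.15
tool_pos: [0.5035, 0.0684, 0.1759]
orientation: [180.0, 0.0, 2.6]
force: [2.1, -1.8, -1.7]
opening: 0.0241
gripper_force: 29.8
```

Force rose to about 7 N and then dropped, so the loop's lower edge is past the catch noses. I'll continue down towards the seat.

{"name": "apply_moves", "arguments": {
  "targets": [
    {"travel": [0,0,1],"roll": 0,"jaw": 18},
    {"travel": [0,0,1],"roll": 0,"jaw": 18},
    {"travel": [0,0,0],"roll": 0,"jaw": 18},
    {"travel": [0,0,0],"roll": 0,"jaw": 18}
  ]
}}

```text
clock: 18.55
tool_pos: [0.5036, 0.0685, 0.1744]
orientation: [180.0, 0.0, 2.6]
force: [2.0, -1.1, -0.6]
opening: 0.0237
gripper_force: 29.8
```

{"name": "apply_moves", "arguments": {
  "targets": [
    {"travel": [0,0,1],"roll": 0,"jaw": 18},
    {"travel": [0,0,1],"roll": 0,"jaw": 18},
    {"travel": [0,0,0],"roll": 0,"jaw": 18},
    {"travel": [0,0,0],"roll": 0,"jaw": 18}
  ]
}}

```text
clock: 18.95
tool_pos: [0.5033, 0.0683, 0.1722]
orientation: [180.0, 0.1, 2.6]
force: [-0.1, 0.2, -1.5]
opening: 0.0239
gripper_force: 29.8
```

{"name": "apply_moves", "arguments": {
  "targets": [
    {"travel": [0,0,1],"roll": 0,"jaw": 18},
    {"travel": [0,0,1],"roll": 0,"jaw": 18},
    {"travel": [0,0,0],"roll": 0,"jaw": 18},
    {"travel": [0,0,0],"roll": 0,"jaw": 18}
  ]
}}

```text
clock: 19.35
tool_pos: [0.5037, 0.0684, 0.1706]
orientation: [180.0, 0.0, 2.6]
force: [-1.0, 0.7, 2.1]
opening: 0.0238
gripper_force: 29.8
```

{"name": "apply_moves", "arguments": {
  "targets": [
    {"travel": [0,0,1],"roll": 0,"jaw": 18},
    {"travel": [0,0,0],"roll": 0,"jaw": 18},
    {"travel": [0,0,0],"roll": 0,"jaw": 18}
  ]
}}

```text
clock: 19.65
tool_pos: [0.5037, 0.0685, 0.17]
orientation: [-180.0, -0.0, 2.6]
force: [-3.1, -1.1, 5.5]
opening: 0.024
gripper_force: 29.8
```

{"name": "apply_moves", "arguments": {
  "targets": [
    {"travel": [0,0,1],"roll": 0,"jaw": 18},
    {"travel": [0,0,0],"roll": 0,"jaw": 18},
    {"travel": [0,0,0],"roll": 0,"jaw": 18}
  ]
}}

```text
clock: 19.95
tool_pos: [0.5038, 0.0684, 0.1694]
orientation: [180.0, -0.0, 2.6]
force: [-4.1, 0.0, 9.5]
opening: 0.0239
gripper_force: 29.8
```

{"name": "apply_moves", "arguments": {
  "targets": [
    {"travel": [0,0,0.7],"roll": 0,"jaw": 18},
    {"travel": [0,0,0],"roll": 0,"jaw": 18},
    {"travel": [0,0,0],"roll": 0,"jaw": 18}
  ]
}}

```text
clock: 20.25
tool_pos: [0.5038, 0.0685, 0.1689]
orientation: [-180.0, -0.0, 2.6]
force: [-6.3, 0.0, 10.9]
opening: 0.0241
gripper_force: 29.8
```

{"name": "apply_moves", "arguments": {
  "targets": [
    {"travel": [-0.7,0,-1],"roll": 0,"jaw": 18},
    {"travel": [0,0,-1],"roll": 0,"jaw": 18},
    {"travel": [0,0,0],"roll": 0,"jaw": 18},
    {"travel": [0,0,0],"roll": 0,"jaw": 18}
  ]
}}

```text
clock: 20.65
tool_pos: [0.5036, 0.0686, 0.1701]
orientation: [-180.0, -0.1, 2.6]
force: [1.8, -0.7, 3.7]
opening: 0.0237
gripper_force: 29.8
```

{"name": "apply_moves", "arguments": {
  "targets": [
    {"travel": [0,0,-1],"roll": 0,"jaw": 18},
    {"travel": [0,0,-0.7],"roll": 0,"jaw": 18},
    {"travel": [0,0,0],"roll": 0,"jaw": 18},
    {"travel": [0,0,0],"roll": 0,"jaw": 18}
  ]
}}

```text
clock: 21.05
tool_pos: [0.5026, 0.0684, 0.1712]
orientation: [180.0, 0.1, 2.6]
force: [-0.2, 0.4, -0.8]
opening: 0.0238
gripper_force: 29.8
```

{"name": "apply_moves", "arguments": {
  "targets": [
    {"travel": [0,0,-0.8],"roll": 0,"jaw": 18},
    {"travel": [0,0,0],"roll": 0,"jaw": 18},
    {"travel": [0,0,0],"roll": 0,"jaw": 18}
  ]
}}

```text
clock: 21.35
tool_pos: [0.5027, 0.0684, 0.1721]
orientation: [180.0, 0.0, 2.6]
force: [-0.2, -0.1, -1.4]
opening: 0.0239
gripper_force: 29.8
```

{"name": "apply_moves", "arguments": {
  "targets": [
    {"travel": [0,0,-0.8],"roll": 0,"jaw": 18},
    {"travel": [0,0,0],"roll": 0,"jaw": 18},
    {"travel": [0,0,0],"roll": 0,"jaw": 18}
  ]
}}

```text
clock: 21.65
tool_pos: [0.5027, 0.0684, 0.1727]
orientation: [180.0, 0.1, 2.6]
force: [0.5, 0.4, -5.3]
opening: 0.0239
gripper_force: 29.8
```

Pulling up 0.8 mm met -5.3 N, so the catches hold the loop. I'll press it home once more, ease off and let go.

{"name": "apply_moves", "arguments": {
  "targets": [
    {"travel": [0,0,1],"roll": 0,"jaw": 18},
    {"travel": [0,0,1],"roll": 0,"jaw": 18},
    {"travel": [0,0,1],"roll": 0,"jaw": 18},
    {"travel": [0,0,1],"roll": 0,"jaw": 18},
    {"travel": [0,0,0],"roll": 0,"jaw": 18},
    {"travel": [0,0,0],"roll": 0,"jaw": 18}
  ]
}}

```text
clock: 22.25
tool_pos: [0.5034, 0.0685, 0.1699]
orientation: [-180.0, -0.1, 2.6]
force: [-2.0, -0.3, 5.6]
opening: 0.0236
gripper_force: 29.8
```

{"name": "apply_moves", "arguments": {
  "targets": [
    {"travel": [0,0,0.6],"roll": 0,"jaw": 18},
    {"travel": [0,0,0],"roll": 0,"jaw": 18},
    {"travel": [0,0,0],"roll": 0,"jaw": 18}
  ]
}}

```text
clock: 22.55
tool_pos: [0.5034, 0.0685, 0.1696]
orientation: [-180.0, -0.1, 2.6]
force: [-4.2, -1.2, 7.0]
opening: 0.024
gripper_force: 29.8
```

{"name": "apply_moves", "arguments": {
  "targets": [
    {"travel": [0,0,-1],"roll": 0,"jaw": 18},
    {"travel": [0,0,0],"roll": 0,"jaw": 18},
    {"travel": [0,0,0],"roll": 0,"jaw": 26},
    {"travel": [0,0,0],"roll": 0,"jaw": 30},
    {"travel": [0,0,0],"roll": 0,"jaw": 36},
    {"travel": [0,0,0],"roll": 0,"jaw": 44},
    {"travel": [0,0,0],"roll": 0,"jaw": 48},
    {"travel": [0,0,0],"roll": 0,"jaw": 48},
    {"travel": [0,0,0],"roll": 0,"jaw": 48}
  ]
}}

```text
clock: 23.45
tool_pos: [0.503, 0.0684, 0.1695]
orientation: [180.0, 0.0, 2.6]
force: [-1.5, 0.1, -0.1]
opening: 0.0479
gripper_force: 0.0
```

{"name": "apply_moves", "arguments": {
  "targets": [
    {"travel": [0,0,-5],"roll": 0,"jaw": 48},
    {"travel": [0,0,-10],"roll": 0,"jaw": 48},
    {"travel": [0,0,-20],"roll": 0,"jaw": 48},
    {"travel": [0,0,-30],"roll": 0,"jaw": 48},
    {"travel": [0,0,-30],"roll": 0,"jaw": 48},
    {"travel": [0,0,-20],"roll": 0,"jaw": 48},
    {"travel": [0,20,0],"roll": 0,"jaw": 48},
    {"travel": [0,40,0],"roll": 0,"jaw": 48},
    {"travel": [0,45,0],"roll": 0,"jaw": 48},
    {"travel": [0,45,0],"roll": 0,"jaw": 48}
  ]
}}

```text
clock: 24.45
tool_pos: [0.5097, -0.0827, 0.2859]
orientation: [-180.0, -0.1, 2.7]
force: [1.7, 0.4, 0.9]
opening: 0.0482
gripper_force: 0.0
```

{"name": "apply_moves", "arguments": {
  "targets": [
    {"travel": [0,45,0],"roll": 0,"jaw": 48},
    {"travel": [0,45,0],"roll": 0,"jaw": 48},
    {"travel": [0,40,0],"roll": 0,"jaw": 48},
    {"travel": [0,0,0],"roll": 0,"jaw": 48},
    {"travel": [0,0,0],"roll": 0,"jaw": 48}
  ]
}}

```text
clock: 24.95
tool_pos: [0.5153, -0.2122, 0.285]
orientation: [180.0, -0.0, 2.4]
force: [0.5, 1.6, 0.4]
opening: 0.048
gripper_force: 0.0
```

```bash
python3 - <<'E'
from dirs import *
for n in("side","top"):cv2.imwrite(f"pics/{n}6.png",ctrl.snapshot(n)[:,:,::-1])
T=cv2.imread("pics/top6.png");S=cv2.imread("pics/side6.png")
f=lambda im,x,y,w,h:cv2.resize(im[y:y+h,x:x+w],(400,400),interpolation=cv2.INTER_CUBIC)
cv2.imwrite("pics/z7.png",np.hstack([f(T,240,165,80,80),f(S,290,160,90,90)]))
T=T[:,:,::-1].copy();S=S[:,:,::-1].copy()
lin("top",T,*O,(262,168,10,18),.262);lin("side",S,*O,(355,165,25,8),.262)
lin("side",S,*Y,(315,245,40,25),.010)
E
```

```text
Traceback (most recent call last):
  File "dirs.py", line 6, in lin
    c=max(cv2.findContours(m,0,2)[0],key=cv2.contourArea)
ValueError: max() iterable argument is empty
```

View pics/z7.png

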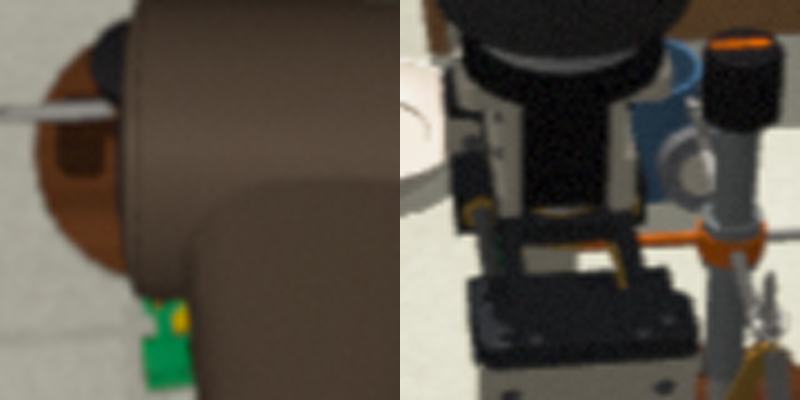

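The case hangs at the hook, with green seen in the top crop at (165,340), but the arm hides most of it. I'll move the arm away and check numerically.

{"name": "apply_moves", "arguments": {
  "targets": [
    {"travel": [-10,44,0],"roll": 0,"jaw": 48},
    {"travel": [-10,44,0],"roll": 0,"jaw": 48},
    {"travel": [-20,44,0],"roll": 0,"jaw": 48},
    {"travel": [-20,44,0],"roll": 0,"jaw": 48},
    {"travel": [-20,44,0],"roll": 0,"jaw": 48},
    {"travel": [-20,44,0],"roll": 0,"jaw": 48},
    {"travel": [-20,44,0],"roll": 0,"jaw": 48},
    {"travel": [-20,44,0],"roll": 0,"jaw": 48},
    {"travel": [0,44,0],"roll": 0,"jaw": 48},
    {"travel": [0,0,0],"roll": 0,"jaw": 48}
  ]
}}

```text
clock: 26.05
tool_pos: [0.3933, -0.6161, 0.2825]
orientation: [-179.9, 0.1, 2.5]
force: [0.8, 0.3, -1.1]
opening: 0.0479
gripper_force: 0.0
```

```bash
python3 - <<'E'
from dirs import *
T=ctrl.snapshot("top").copy();S=ctrl.snapshot("side").copy()
def t(*a):
    try: lin(*a)
    except Exception as e: print(a[0],a[4],"hidden")
t("top",T,*O,(262,168,10,18),.262);t("side",S,*O,(355,162,25,12),.262)
t("top",T,*O,(265,192,10,20),.15);t("side",S,*Y,(315,245,40,25),.010)
G=((60,100,20),(88,255,255))
for n,im,b in(("top",T,(250,205,45,45)),("side",S,(285,175,60,70))):
    m=mask(im,*G);x,y,w,h=b;q=m[y:y+h,x:x+w]
    k,l,st,c=cv2.connectedComponentsWithStats(q);print(n,[(s+[x,y,0,0,0]).tolist() for s in st[1:] if s[4]>5])
# expected boxes if home: axis (.502,.068), foot z .088..
hk=np.array([.533,.0695]);u=np.array([np.cos(np.radians(2.6)),np.sin(np.radians(2.6))]);v=np.array([-u[1],u[0]])
for seat in(.158,.161,.165):
    P=[np.r_[hk-u*.031+u*a+v*b,seat-.07+z] for a in(-.019,.012) for b in(-.017,.017) for z in(0,.008)]+[np.r_[hk-u*.031+u*a+v*b,seat+.025] for a in(-.009,.009) for b in(-.012,.012)]+[np.r_[hk+u*.01+v*b,seat+.003] for b in(-.01,.01)]
    for n in("top","side"):
        p=proj(n,P);print(seat,n,p.min(0).round(1),p.max(0).round(1))
for r in rows(S,*G,(285,175,60,70))[::6]:print(np.round(r,2))
E
```

```text
top 0.262 [265.803  170.3648 266.5768 183.9063] [0.6471 0.0751] [0.6148 0.0738] dir -177.57781009853943 0.03234388952611707
side (355, 162, 25, 12) hidden
top 0.15 [269.375 191.625 269.375 211.375] [0.6163 0.0752] [0.5652 0.076 ] dir 179.12230360934058 0.05113448117928662
side 0.01 [339.7128 256.3933 321.1567 257.993 ] [0.5763 0.0673] [0.5282 0.0637] dir -175.75321524382895 0.048187570177137526
top [[269, 221, 12, 22, 147]]
side [[308, 206, 19, 16, 84], [306, 223, 12, 14, 123]]
0.158 top [266.9 219.2] [281.2 245.4]
0.158 side [302.4 198.2] [328.  237.9]
0.161 top [266.9 219. ] [281.1 245.3]
0.161 side [302.4 197.2] [328.  236.9]
0.165 top [266.7 218.8] [281.  245.2]
0.165 side [302.3 195.8] [328.  235.6]
[205.62 318.88 319.12   1.  ]
[207.12 316.38 326.88  26.  ]
[208.62 314.88 326.88  48.  ]
[210.12 313.38 323.38  14.  ]
[211.62 311.12 313.62  10.  ]
[213.12 309.12 313.62  18.  ]
[214.62 307.88 313.88  24.  ]
[216.12 308.38 313.88  22.  ]
[217.62 308.38 314.12  23.  ]
[219.12 308.62 314.38  23.  ]
[220.62 309.12 313.38  17.  ]
[223.38 309.38 314.62  21.  ]
[224.88 309.38 315.12  23.  ]
[226.38 309.38 315.12  23.  ]
[227.88 308.38 316.12  31.  ]
[229.38 305.38 316.38  44.  ]
[230.88 305.62 317.12  46.  ]
[232.38 305.88 317.38  46.  ]
[233.88 306.12 317.88  47.  ]
[235.38 306.38 317.12  43.  ]
[236.88 307.62 309.62   8.  ]
```

```bash
python3 -c "
from plant import ctrl
print(ctrl.close_job())"
```

```text
the job is handed in; nothing more can be done
None
```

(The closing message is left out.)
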